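Start the light table from its control box

TASK

Start up the light table from its control box: press down the raised end of the rocker switch until it is tipped fully over, then press the long bar key fully down, and last press the round button fully down; they stay where they are pushed. Leave the small square key alone, and do not pick up or push away the things lying round the box.

Things in the scene. Friction and masses are not known exactly. Their poses are not given: they have to be found in the camera images.
- control_box: Low grey box fixed to the bench, 116 (x) by 290 (y) by 42 mm high. Origin: centre of its underside; x to its far side (away from the robot), y along its length, z up. On top, 66 mm apart at y = +99, +33, -33, -99 mm, lie four aluminium plates 4 mm thick, each with one black control at its centre: rocker, long bar key, round button, small square key, in an order that changes.
- rocker_pad (a point): Where to press: middle of the grooved pad on the rocker's far half (raised at the start), on its top surface, 22 mm from the pivot; about 70 mm above the bench at the start, 58 mm when over; moves with the rocker. The rocker is a shallow V from the side, 60 mm long (box's x) by 28 mm wide; its pivot runs along the box's y at the middle of its plate.
- rocker (a joint): Tilt of the rocker, rad: 0 = far end fully raised (off; starts at 0 to 0.06), 0.4 = far end fully down against its stop (on). No spring: it turns stiffly, needing about 2 N at the pad, and stays where it is left, so it must be pushed to its stop.
- bar_key_top (a point): Centre of the flat top of the long bar key, 48 mm (box's x) by 22 mm (y); 60 mm above the bench when out. Moves with the key.
- bar_key (a joint): How far the bar key is pressed, m: 0 = out (start), 0.008 = fully in, with 6 mm still standing above its plate. No spring: it slides stiffly, needing about 3 N, and stays where it is left, so push it to its stop.
- round_button_top (a point): Centre of the flat top of the round button, 32 mm in diameter; 60 mm above the bench when out. Moves with the button.
- round_button (a joint): How far the round button is pressed, m: 0 = out (start), 0.008 = in; same stiff slide as the bar key.
- square_key_top (a point): Centre of the flat top of the small square key, 16 by 16 mm, 60 mm above the bench; to be left alone.
- square_key (a joint): How far the small square key is pressed, m: 0 = out (start; must stay so), 0.008 = in; same stiff slide.
- marker: Bystander: loose grey marker pen with a dark cap, 13 x 110 x 14 mm, lying in front of the right half of the box (robot's side). Origin: middle of its underside, y along the pen.
- loupe: Bystander: loose folded black loupe, 34 x 46 x 13 mm, lying in front of the box, left of the pen. Origin: centre of its underside.
- cloth_weight: Bystander: loose dark red cloth-covered paper weight with a tape handle, 48 x 68 x 35 mm, lying to the right of the box. Origin: centre of its underside.

How it is judged:
By the outcome, as a careful person would: the job done as asked, in the order asked, and still so for the second after the job is handed in, with the robot touching nothing.
It also fails if it takes over 38 s, if anything falls off the work surface, if the arm or the gripper's body presses on something with over 40 N, if the wrist force passes 120 N, or if a joint passes its speed limit or range.

ROBOT

A 7-joint arm with a two-finger parallel gripper is mounted at the origin on a cart in front of the work surface, level with it; the furniture and walls round the work are solid. World frame = base frame: x ahead of the robot, y to its left, z up, the work surface at z = 0. Lengths are in mm, angles in rad, forces in N, time in s.
With the tool pointing down it reaches from about 400 to 850 mm from the base axis. Payload 10.4 kg.
Tool frame: the origin (TCP) lies at the very end of the fingers, on their centre line; the grasp point (between the pads) lies 19 mm behind it; z points along the fingers, y is the line along which they close (so a half turn about z gives the same grasp; the last joint's range is limited). The gripper opens to 87 mm and grips with 3 to 60 N. Pads are 19 mm wide; open, the fingers measure 117 mm over their backs; the gripper's body (75 mm by 190 mm) begins 51 mm behind the grasp point.
Start: joints at [1.087, 0.332, -0.065, 1.46, 0.022, 1.35, -0.088], TCP at [277.94, -559.823, 222.576] pointing down, gripper open.
Joint ranges: [-2.6, 2.6], [-0.5, 2.12], [-1.47, 1.34], [0.16, 2.42], [-1.27, 4.41], [0.06, 2.06], [-2.6, 2.6]. Speed limits (rad/s): [2.22, 2.22, 2.79, 2.79, 3.14, 3.14, 3.14].

INTERFACE

Orientations are given as a rotation vector (axis times angle).
In Python, from bench import env gives the robot as it stands.
- The arm moves only by the tool apply_moves, never from a script. Its argument "plan" is a list that holds one entry, the list of rows, each a list of 7 numbers: the shift along the tool's x, y, z in units of 150 mm (1.0 is 150 mm), then the turn, a rotation vector about the tool's x, y, z in units of pi rad (1.0 is pi rad), then the gripper command: -1 is fully open, 1 is shut, values between are in proportion. In form: [[[tx, ty, tz, ax, ay, az, grip], ...]]. A call has 1 to 10 rows; each row is the pose to reach, as a shift and turn from the pose commanded when the call began, along the tool's axes at that moment, turning the shorter way round; what a row does not reach only later rows make up. A row lasts 1/8 s, in which the tool goes at most 62.5 mm and 10.7 degrees, less where a joint would pass 70% of its speed; a pose out of reach is approached as far as the arm can. A call with a number of a shift or a turn outside -1 to 1 is refused whole. A call with a gripper value outside its range is refused whole. The fingers move at their own pace and stop on an object; "grip_force" is the grip in N (left out, the last holds). Time passes only in rows, so rows that repeat a pose let the fingers close. It gives the time, the measured TCP pose, the force, the opening and the grip force at its end, in the units of the state.
- env.read_state(): the state, without advancing time (a new reading comes with each control period).
- env.snapshot(name): name is "side" or "top" or "wrist"; returns (picture, depth): 400x640x3 uint8, red, green, blue; 400x640 float32, mm along the optical axis (not along the pixel's ray), 0 where there is no reading.
- env.camera_info(name): a dict with "fx", "fy", "cx", "cy" (pixels), "world_to_cam" (4x4, takes a point from world to camera coordinates); the wrist camera has in their place "hand_eye" (4x4, takes a point from camera to tool coordinates, whose origin is the TCP and whose axes are the flange's). Camera axes: x right, y down, z forward; pixel columns grow to the right and rows downward; lengths in mm; the calibration is good to about 2 mm. A picture is of the moment at which its call begins: read the wrist's pose just before it. camera_info takes no time and is no camera call.
- env.close_job(): hands the job in; it is judged then, once.
The state is a dict: "time_s": time; "q": joint angles; "dq": joint speeds; "tau": joint torques, N m; "position": TCP position; "orientation": TCP orientation; "wrist_force": force on the tool from outside, world axes, zero at the start; "wrist_torque": the same for the moment, N m; "opening": opening from 0.0 (shut) to 1.0 (fully open); "gripper_force": force on a finger pad.
Only numpy, scipy, OpenCV 4.12 (cv2) and the standard library are available. Lean on these libraries where they do the work, as an engineer would, in place of code of your own. Each camera call takes 0.05 s, during which the arm holds its last target. There are 200 camera calls.

## Working session

There is one attempt and no reset: what is moved stays moved. The work goes in short steps, Python scripts to look and compute and a tool call to move; the robot and the scene stay as the last step left them, time stands still between calls to the robot, and variables do not carry over. Pictures are saved under pics/ and viewed, at most 10 in all, crops included, and the job is handed in when it is done.

Besides the shell and the picture viewer there is one more tool, called after "Emit:" as name([rows], argument=value, ...), one row to a line, values as JSON. apply_moves: Moves the arm, as the interface text tells. Its arguments: {"type":"object","properties":{"plan":{"type":"array","items":{"type":"array","items":{"type":"array","items":{"type":"number"}}}},"grip_force":{"type":"number"}},"required":["plan"]}

```bash
mkdir -p pics; python3 - <<'E'
from bench import env
import cv2,numpy as np
s=env.read_state();print({k:np.round(v,3) for k,v in s.items()})
for n in ("top","side"):
    p,d=env.snapshot(n);cv2.imwrite(f"pics/{n}1.png",p[:,:,::-1]);np.save(f"{n}1.npy",d)
    print(env.camera_info(n))
print(env.camera_info("wrist"))
E
```

```text
{'time_s': np.float64(0.0), 'q': array([ 1.087,  0.333, -0.065,  1.461,  0.022,  1.35 , -0.089]), 'dq': array([ 0.001, -0.001, -0.   ,  0.001,  0.   ,  0.   ,  0.002]), 'tau': array([-0.0000e+00, -6.2326e+01,  2.4000e-02, -3.8989e+01, -6.1000e-02,
        4.0000e-02,  0.0000e+00]), 'position': array([ 277.713, -559.444,  221.712]), 'orientation': array([-3.057e+00, -7.170e-01,  1.000e-03]), 'wrist_force': array([-0.045, -0.041, -0.449]), 'wrist_torque': array([ 0.01 ,  0.015, -0.011]), 'gripper_force': np.float64(0.0), 'opening': np.float64(1.003)}
{'fx': 479.7707558043572, 'fy': 479.7707558043572, 'cx': 319.48279073008763, 'cy': 197.03850981789958, 'world_to_cam': array([[-2.31547539e-02, -9.99721502e-01, -4.55797892e-03,
        -1.26979744e+02],
       [-9.92492625e-01,  2.35345200e-02, -1.20018813e-01,
         4.72457204e+02],
       [ 1.20092658e-01,  1.74475438e-03, -9.92761154e-01,
         8.74736225e+02],
       [ 0.00000000e+00,  0.00000000e+00,  0.00000000e+00,
         1.00000000e+00]])}
{'fx': 407.11578822699784, 'fy': 407.11578822699784, 'cx': 312.7601526030121, 'cy': 200.39690651738348, 'world_to_cam': array([[-9.96466532e-01, -7.96213370e-02,  2.67374987e-02,
         4.34470478e+02],
       [-6.20746145e-02,  4.83696939e-01, -8.73031507e-01,
         1.37195092e+02],
       [ 5.65790896e-02, -8.71606398e-01, -4.86930275e-01,
         7.41943719e+02],
       [ 0.00000000e+00,  0.00000000e+00,  0.00000000e+00,
         1.00000000e+00]])}
{'fx': 310.11782139368825, 'fy': 310.11782139368825, 'cx': 318.6579449304603, 'cy': 194.71485923426286, 'hand_eye': array([[-3.73373830e-04, -9.63550294e-01, -2.67526993e-01,
         7.34354231e+01],
       [ 9.99998876e-01,  2.86669636e-05, -1.49889724e-03,
         6.55458125e-01],
       [ 1.45193206e-03, -2.67527252e-01,  9.63549200e-01,
        -1.62592266e+02],
       [ 0.00000000e+00,  0.00000000e+00,  0.00000000e+00,
         1.00000000e+00]])}
```

View pics/top1.png

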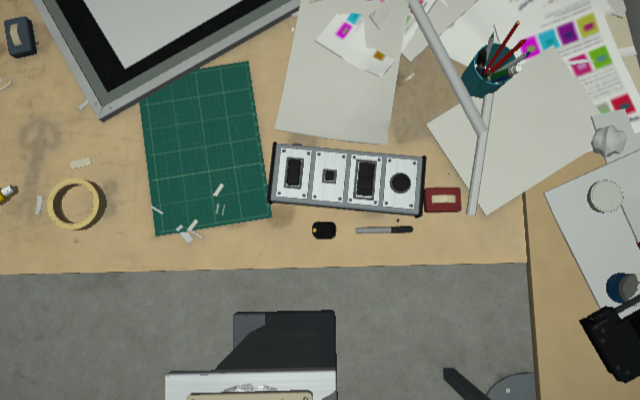

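The top view shows the box at about (270–425, 143–213). Its controls are at pixels (295,173), (330,176: square), (366,179) and (400,183: round). I'll enlarge it to tell the rocker from the bar, and check the height of the lamp at about (480,150).

```bash
cat > h.py <<'E'
import numpy as np
from bench import env
def world(name,d,u,v):
    c=env.camera_info(name);u=np.asarray(u,float);v=np.asarray(v,float)
    P=np.stack([(u-c['cx'])*d/c['fx'],(v-c['cy'])*d/c['fy'],d,np.ones_like(d)],-1)
    return (P@np.linalg.inv(c['world_to_cam']).T)[...,:3]
E
python3 - <<'E'
from h import *
import cv2
d=np.load("top1.npy").astype(float);v,u=np.mgrid[:400,:640]
W=world("top",d,u,v);np.set_printoptions(suppress=True,precision=0)
for p in [(295,173),(295,164),(295,183),(330,176),(366,179),(366,166),(366,190),(400,183),(440,200),(323,230),(385,230),(472,205),(485,130),(475,180),(450,70),(425,25),(490,75),(345,210)]:
    print(p,W[p[1],p[0]])
# top plates region
m=(W[...,2]>38)&(W[...,2]<80)&(u>260)&(u<428)&(v>135)&(v<220)
r=cv2.minAreaRect(W[m][:,:2].astype(np.float32));print(r,m.sum())
a=cv2.imread("pics/top1.png")[130:245,260:480];b=cv2.imread("pics/side1.png")
a=cv2.resize(a,(700,366),interpolation=cv2.INTER_CUBIC)
cv2.imwrite("pics/crop.png",a)
E
```

```text
(295, 173) [510. -94.  62.]
(295, 164) [527. -95.  60.]
(295, 183) [493. -94.  58.]
(330, 176) [ 504. -158.   59.]
(366, 179) [ 496. -223.   62.]
(366, 166) [ 520. -224.   65.]
(366, 190) [ 476. -223.   59.]
(400, 183) [ 488. -285.   60.]
(440, 200) [ 458. -364.   31.]
(323, 230) [ 408. -143.   12.]
(385, 230) [ 405. -260.   15.]
(472, 205) [ 447. -420.   39.]
(485, 130) [ 586. -451.   46.]
(475, 180) [ 493. -429.   38.]
(450, 70) [ 706. -393.   44.]
(425, 25) [ 795. -349.   47.]
(490, 75) [ 689. -463.   57.]
(345, 210) [ 446. -187.   -0.]
((513.1975708007812, -190.5634765625), (289.76983642578125, 138.5474395751953), 83.30213165283203) 9409
```

View pics/crop.png

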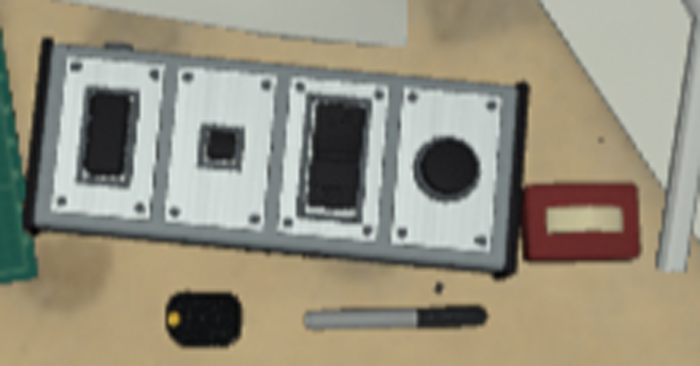

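View pics/side1.png

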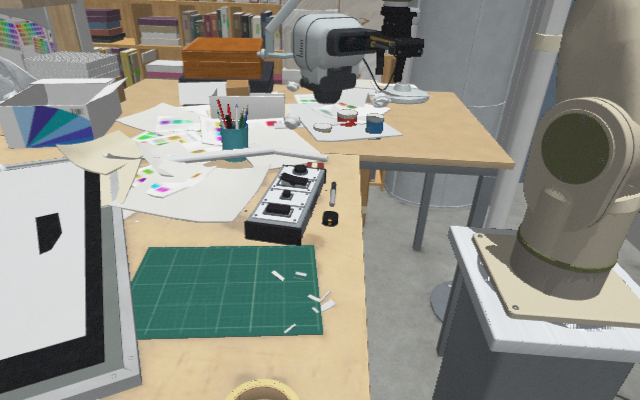

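The third control (crop 337,155) has the mid crease, so it is the rocker. The leftmost (crop 107,135) is the bar, then the square key at (220,147), and the round button is on the right at (447,168). The side view shows that the lamp lies low. Next I'll measure the centroids and work out the hover.

```bash
cat >> h.py <<'E'
from scipy.spatial.transform import Rotation as R
def rel(target,yaw,pose=None):
    """shift/turn (move units) from the pose to target with tool down, tool x at yaw (rad)"""
    s=env.read_state();p,o=(s['position'],s['orientation']) if pose is None else pose
    R0=R.from_rotvec(o);R1=R.from_euler('z',yaw)*R.from_rotvec([np.pi,0,0])
    return np.round(R0.inv().apply(np.array(target)-p)/150,4),np.round((R0.inv()*R1).as_rotvec()/np.pi,4)
E
python3 - <<'E'
from h import *
import cv2
d=np.load("top1.npy").astype(float);v,u=np.mgrid[:400,:640];W=world("top",d,u,v)
g=cv2.imread("pics/top1.png").max(2)
C=[]
for c in [(295,173),(330,176),(366,179),(400,183)]:
    m=(W[...,2]>53)&(g<60)&(abs(u-c[0])<14)&(abs(v-c[1])<24)
    C.append(W[m].mean(0));print(c,C[-1].round(1),m.sum())
C=np.array(C);f=np.polyfit([99,33,-33,-99],C[:,:2],1);yd=f[0]/np.linalg.norm(f[0]);yaw=np.arctan2(-yd[0],yd[1])
print("scale",np.linalg.norm(f[0]),"centre",f[1],"yaw",yaw)
xd=np.array([yd[1],-yd[0]])
for n,y,dx in (("bar",99,0),("rocker",-33,22),("button",-99,0)):print(n,f[1]+yd*y+xd*dx)
print(rel([*(f[1]-33*yd+22*xd),180],yaw))
E
```

```text
(295, 173) [512.5 -91.4  62.5] 303
(330, 176) [ 503.1 -156.4   72. ] 72
(366, 179) [ 496.9 -221.7   63.3] 482
(400, 183) [ 488.5 -286.1   63.4] 239
scale 0.9911762980243296 centre [ 500.24977135 -188.87555747] yaw -0.1200713303242327
bar [512.10829076 -90.58834814]
rocker [ 518.13853362 -224.27318711]
button [ 488.39125194 -287.16276679]
(array([ 2.4293, -1.2888,  0.2805]), array([-4.000e-04,  1.000e-04,  1.849e-01]))
```

Emit:
apply_moves([
  [[1, -0.53, 0, 0, 0, 0, 1], [1, -0.53, 0, 0, 0, 0, 1], [1, -0.53, 0, 0, 0, 0, 1], [1, -0.53, 0, 0, 0, 0, 1]],
])

```text
time_s: 0.6
position: [379.8, -418.3, 222.5]
orientation: [-3.055, -0.727, -0.002]
wrist_force: [-0.0, 0.1, 0.1]
opening: 0.631
gripper_force: 0.0
```

Emit:
apply_moves([
  [[1, -0.53, 0, 0, 0, 0, 1], [1, -0.53, 0, 0, 0, 0, 1], [1, -0.53, 0, 0, 0, 0, 1], [1, -0.53, 0, 0, 0, 0, 1]],
])

```text
time_s: 1.1
position: [477.7, -281.1, 222.4]
orientation: [-3.056, -0.725, -0.001]
wrist_force: [0.1, 0.2, 0.3]
opening: 0.173
gripper_force: 0.0
```

Emit:
apply_moves([
  [[0.43, -0.23, 0.28, 0, 0, 0.185, 1], [0.43, -0.23, 0.28, 0, 0, 0.185, 1], [0.43, -0.23, 0.28, 0, 0, 0.185, 1], [0.43, -0.23, 0.28, 0, 0, 0.185, 1], [0.43, -0.23, 0.28, 0, 0, 0.185, 1], [0.43, -0.23, 0.28, 0, 0, 0.185, 1]],
])

```text
time_s: 1.85
position: [518.1, -225.2, 180.7]
orientation: [3.136, -0.187, 0.0]
wrist_force: [0.2, -0.4, 0.8]
opening: 0.007
gripper_force: 0.0
```

```bash
python3 - <<'E'
from h import *
import cv2
s=env.read_state();p,d=env.snapshot("wrist");cv2.imwrite("pics/w1.png",p[:,:,::-1]);np.savez("w1.npz",d=d,p=s['position'],o=s['orientation'])
print(s['time_s'],s['position'],s['orientation'],s['opening'],s['wrist_force'])
print(rel([518.1,-224.3,180],-.12))
E
```

```text
1.85 [ 518.10061038 -225.24147397  180.70957902] [ 3.13569757e+00 -1.86959089e-01  3.55742594e-04] 0.006876672658145632 [ 0.24560268 -0.38560628  0.7681319 ]
(array([-0.0012, -0.0048,  0.0049]), array([ 0.0001, -0.0001,  0.0002]))
```

View pics/w1.png

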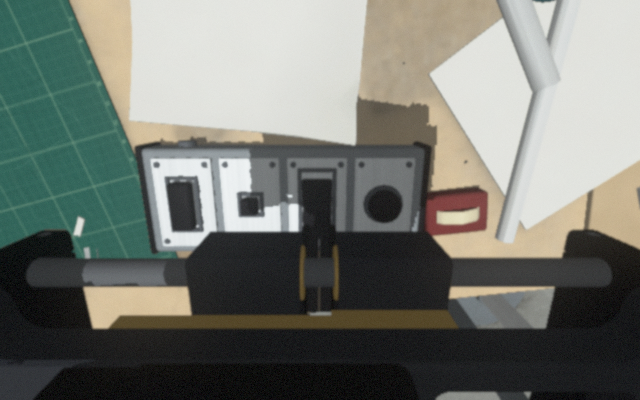

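The wrist view shows the rocker's far part at (317,195), with the fingers in front of it. The round button is at (383,203), the bar at (183,204) and the square key at (251,204). I'll check these positions by depth.

```bash
python3 - <<'E'
from h import *
import cv2
z=np.load("w1.npz");d=z['d'].astype(float);v,u=np.mgrid[:400,:640];c=env.camera_info("wrist")
P=np.stack([(u-c['cx'])*d/c['fx'],(v-c['cy'])*d/c['fy'],d],-1);H=c['hand_eye']
W=(P@H[:3,:3].T+H[:3,3])@R.from_rotvec(z['o']).as_matrix().T+z['p']
a=-.12;B=(W[...,:2]-[500.25,-188.88])@np.array([[np.cos(a),-np.sin(a)],[np.sin(a),np.cos(a)]])  # box frame
for n,uu,vv in(("bar",183,204),("sq",251,204),("rock",317,190),("but",383,203)):
    m=(W[...,2]>53)&(W[...,2]<80)&(abs(u-uu)<25)&(abs(v-vv)<(35 if n!="rock" else 25))
    b=B[m];print(n,m.sum(),"lo",np.percentile(b,2,axis=0).round(1),"hi",np.percentile(b,98,axis=0).round(1),"z",np.percentile(W[m][:,2],[5,50,95]).round(1))
E
```

```text
bar 1195 lo [-18.2  88.9] hi [ 27.7 109.6] z [55.1 60.3 61.6]
sq 304 lo [-3.8 26. ] hi [12.1 41.2] z [54.4 60.1 61.3]
rock 1089 lo [ -2.2 -45.4] hi [ 33.5 -18.6] z [59.8 63.4 67.3]
but 853 lo [  -9.3 -111.5] hi [ 19.2 -83.1] z [56.9 60.1 61.2]
```

Emit:
apply_moves([
  [[0.023, -0.011, 0.35, 0, 0, 0, 1], [0.023, -0.011, 0.65, 0, 0, 0, 1], [0.023, -0.011, 0.7, 0, 0, 0, 1], [0.023, -0.011, 0.74, 0, 0, 0, 1], [0.023, -0.011, 0.77, 0, 0, 0, 1], [0.023, -0.011, 0.79, 0, 0, 0, 1], [0.023, -0.011, 0.805, 0, 0, 0, 1], [0.023, -0.011, 0.815, 0, 0, 0, 1], [0.023, -0.011, 0.815, 0, 0, 0, 1]],
])

```text
time_s: 3.02
position: [522.9, -223.4, 58.9]
orientation: [3.135, -0.189, 0.003]
wrist_force: [4.1, -1.0, 4.8]
opening: 0.007
gripper_force: 2.4
```

Emit:
apply_moves([
  [[0, 0, 0.007, 0, 0, 0, 1], [0, 0, 0.013, 0, 0, 0, 1], [0, 0, 0.013, 0, 0, 0, 1]],
])

```text
time_s: 3.4
position: [523.1, -223.5, 58.5]
orientation: [3.135, -0.189, 0.004]
wrist_force: [-2.0, 0.7, 19.2]
opening: 0.006
gripper_force: 9.6
```

Emit:
apply_moves([
  [[0, 0, 0.008, 0, 0, 0, 1], [0, 0, 0.008, 0, 0, 0, 1]],
])

```text
time_s: 3.65
position: [523.2, -223.6, 58.2]
orientation: [3.135, -0.189, 0.004]
wrist_force: [-5.5, 2.4, 28.9]
opening: 0.005
gripper_force: 14.2
```

Emit:
apply_moves([
  [[0, 0, -0.15, 0, 0, 0, 1], [0, 0, -0.4, 0, 0, 0, 1], [-0.156, -0.38, -0.6, 0, 0, 0, 1], [-0.156, -0.75, -0.6, 0, 0, 0, 1], [-0.156, -0.877, -0.6, 0, 0, 0, 1], [-0.156, -0.877, -0.6, 0, 0, 0, 1]],
])

```text
time_s: 4.4
position: [513.8, -88.3, 144.6]
orientation: [-3.136, 0.184, 0.003]
wrist_force: [-0.1, -1.5, -0.3]
opening: 0.007
gripper_force: 0.0
```

```bash
cat >> h.py <<'E'
def look(fn):
    import cv2
    s=env.read_state();p,d=env.snapshot("wrist");cv2.imwrite(fn,p[:,:,::-1]);d=d.astype(float)
    v,u=np.mgrid[:400,:640];c=env.camera_info("wrist");H=c['hand_eye']
    P=np.stack([(u-c['cx'])*d/c['fx'],(v-c['cy'])*d/c['fy'],d],-1)
    W=(P@H[:3,:3].T+H[:3,3])@R.from_rotvec(s['orientation']).as_matrix().T+s['position']
    a=-.12;B=(W[...,:2]-[503.8,-188.5])@np.array([[np.cos(a),-np.sin(a)],[np.sin(a),np.cos(a)]])
    return s,W,B
E
python3 - <<'E'
from h import *
s,W,B=look("pics/w2.png");print(s['position'],s['time_s'])
for x in range(-26,29,6):
    o=[]
    for y in (99,33,-33,-99):
        m=(abs(B[...,0]-x)<3)&(abs(B[...,1]-y)<5)&(W[...,2]<90);o.append(np.round(np.median(W[m][:,2]),1) if m.any() else None)
    print(x,o)
E
```

```text
[513.78487364 -88.2726154  144.62406503] 4.4
-26 [np.float64(50.2), np.float64(46.3), np.float64(68.0), np.float64(46.1)]
-20 [np.float64(60.1), np.float64(46.3), np.float64(67.1), np.float64(46.2)]
-14 [np.float64(60.3), np.float64(46.5), np.float64(65.0), np.float64(59.7)]
-8 [np.float64(60.4), np.float64(59.7), np.float64(63.0), np.float64(60.0)]
-2 [np.float64(60.2), np.float64(60.2), np.float64(61.3), np.float64(60.0)]
4 [np.float64(60.4), np.float64(60.3), np.float64(60.2), np.float64(59.9)]
10 [np.float64(60.3), np.float64(51.0), np.float64(59.1), np.float64(60.0)]
16 [np.float64(60.2), np.float64(46.4), np.float64(58.8), np.float64(53.9)]
22 [np.float64(59.5), np.float64(46.4), np.float64(58.0), np.float64(46.3)]
28 [np.float64(49.7), np.float64(46.2), np.float64(57.3), np.float64(46.1)]
```

View pics/w2.png

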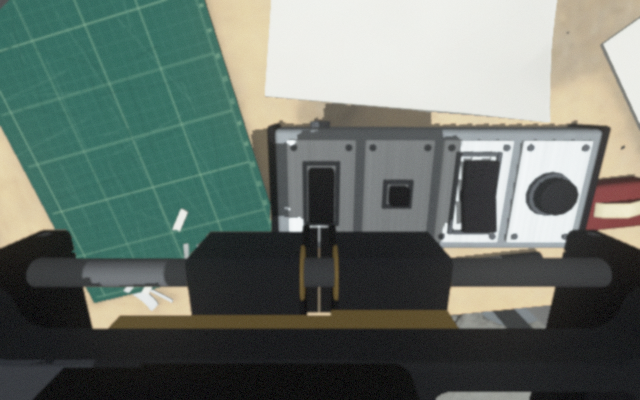

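The picture shows the rocker (480,195) tipped over, and its pad now reads 58.0 mm by depth. The bar key (320,195) lies straight ahead of the fingers. Pressing the bar.

Emit:
apply_moves([
  [[0.01, 0.01, 0.35, 0, 0, 0, 1], [0.01, 0.01, 0.52, 0, 0, 0, 1], [0.01, 0.01, 0.56, 0, 0, 0, 1], [0.01, 0.01, 0.58, 0, 0, 0, 1], [0.01, 0.01, 0.6, 0, 0, 0, 1], [0.01, 0.01, 0.615, 0, 0, 0, 1], [0.01, 0.01, 0.625, 0, 0, 0, 1], [0.01, 0.01, 0.625, 0, 0, 0, 1]],
])

```text
time_s: 5.45
position: [516.6, -91.8, 52.4]
orientation: [3.135, -0.189, 0.003]
wrist_force: [-1.6, -1.6, 8.9]
opening: 0.005
gripper_force: 4.3
```

Emit:
apply_moves([
  [[0, 0, 0.01, 0, 0, 0, 1], [0, 0, 0.02, 0, 0, 0, 1], [0, 0, 0.02, 0, 0, 0, 1]],
])

```text
time_s: 5.82
position: [516.9, -91.8, 52.1]
orientation: [3.134, -0.189, 0.003]
wrist_force: [-14.8, 0.2, 40.3]
opening: 0.003
gripper_force: 20.3
```

Emit:
apply_moves([
  [[0, 0, -0.15, 0, 0, 0, 1], [0, 0, -0.4, 0, 0, 0, 1], [0, 0.3, -0.6, 0, 0, 0, 1], [0, 0.65, -0.6, 0, 0, 0, 1], [0, 0.65, -0.6, 0, 0, 0, 1]],
])

```text
time_s: 6.45
position: [503.2, -192.7, 138.6]
orientation: [3.134, -0.199, 0.001]
wrist_force: [0.4, -0.6, -0.1]
opening: 0.003
gripper_force: 0.0
```

Emit:
apply_moves([
  [[-0.01, 0.35, 0, 0, 0, 0, 1], [-0.01, 0.66, 0, 0, 0, 0, 1], [-0.01, 0.66, 0, 0, 0, 0, 1], [-0.01, 0.66, 0, 0, 0, 0, 1]],
])

```text
time_s: 6.95
position: [491.2, -284.9, 138.1]
orientation: [-3.135, 0.187, 0.0]
wrist_force: [0.1, 0.1, -1.0]
opening: 0.005
gripper_force: 0.0
```

```bash
python3 - <<'E'
from h import *
s,W,B=look("pics/w3.png");print(s['position'],s['time_s'])
for x in range(-26,29,6):
    o=[]
    for y in (99,33,-33,-99):
        m=(abs(B[...,0]-x)<3)&(abs(B[...,1]-y)<5)&(W[...,2]<90);o.append(float(np.round(np.median(W[m][:,2]),1)) if m.any() else None)
    print(x,o)
print(rel([491.9,-286.8,52],-.12))
E
```

```text
[ 491.20792502 -284.87865661  138.06515819] 6.95
-26 [50.4, 46.6, None, 46.4]
-20 [52.8, 46.8, 67.3, 46.3]
-14 [52.5, 46.8, 65.3, 60.2]
-8 [52.7, 59.4, 63.6, 60.2]
-2 [52.7, 60.5, 61.7, 60.4]
4 [52.7, 60.5, 60.8, 60.4]
10 [52.7, 51.2, 59.6, 60.4]
16 [52.5, 46.7, 59.0, 56.8]
22 [52.1, 46.5, 58.6, 46.6]
28 [49.7, 46.7, 57.4, 46.3]
(array([0.0051, 0.0158, 0.5748]), array([-0.0003,  0.    ,  0.0006]))
```

Emit:
apply_moves([
  [[0, 0.005, 0.3, 0, 0, 0, 1], [0, 0.005, 0.48, 0, 0, 0, 1], [0, 0.005, 0.52, 0, 0, 0, 1], [0, 0.005, 0.54, 0, 0, 0, 1], [0, 0.005, 0.56, 0, 0, 0, 1], [0, 0.005, 0.575, 0, 0, 0, 1], [0, 0.005, 0.585, 0, 0, 0, 1], [0, 0.005, 0.585, 0, 0, 0, 1]],
])

```text
time_s: 8.0
position: [491.7, -287.2, 52.4]
orientation: [3.135, -0.189, 0.003]
wrist_force: [-2.4, 4.0, 13.1]
opening: 0.006
gripper_force: 6.9
```

Emit:
apply_moves([
  [[0, 0, 0.01, 0, 0, 0, 1], [0, 0, 0.016, 0, 0, 0, 1], [0, 0, 0.016, 0, 0, 0, 1]],
])

```text
time_s: 8.38
position: [491.9, -287.3, 52.1]
orientation: [3.135, -0.189, 0.004]
wrist_force: [-11.4, 8.2, 36.3]
opening: 0.008
gripper_force: 18.1
```

Emit:
apply_moves([
  [[0, 0, -0.15, 0, 0, 0, 1], [0, 0, -0.5, 0, 0, 0, 1], [0, 0, -0.8, 0, 0, 0, 1], [0, 0, -0.8, 0, 0, 0, 1], [0, 0, -0.8, 0, 0, 0, 1]],
])

```text
time_s: 9.0
position: [490.3, -287.2, 167.7]
orientation: [3.136, -0.189, -0.001]
wrist_force: [-0.5, 1.3, -0.6]
opening: 0.005
gripper_force: 0.0
```

```bash
python3 - <<'E'
from h import *
s,W,B=look("pics/w4.png");print(s['position'],s['time_s'])
for x in range(-26,29,6):
    o=[]
    for y in (99,33,-33,-99):
        m=(abs(B[...,0]-x)<3)&(abs(B[...,1]-y)<5)&(W[...,2]<90);o.append(float(np.round(np.median(W[m][:,2]),1)) if m.any() else None)
    print(x,o)
E
```

```text
[ 490.28428838 -287.20352146  167.66373136] 9.0
-26 [50.5, 46.7, 68.4, 46.4]
-20 [52.5, 46.7, 67.3, 46.5]
-14 [52.8, 47.1, 65.3, 51.6]
-8 [52.7, 51.8, 63.6, 52.5]
-2 [52.6, 60.5, 61.7, 52.5]
4 [52.5, 60.5, 60.6, 52.3]
10 [52.8, 51.1, 59.5, 52.3]
16 [52.9, 46.8, 59.0, 51.1]
22 [52.2, 46.7, 58.7, 46.6]
28 [50.1, 46.6, 57.6, 46.2]
```

View pics/w4.png

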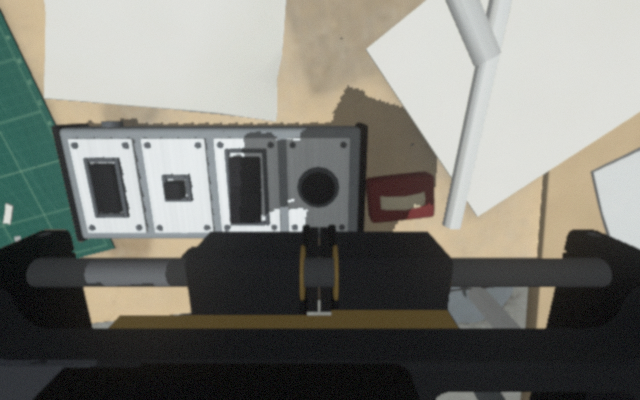

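The picture shows the bar (107,187) and the round button (318,187) down, the rocker (245,187) over, and the square key (177,187) still out. The cloth weight is undisturbed at (400,197).

```bash
python3 -c "
from bench import env
print(env.close_job())"
```

```text
the job is handed in; nothing more can be done
None
```

The job is handed in: I tipped the rocker fully over, then pressed the bar key and the round button fully down, in that order; the square key is still out, and the arm went nowhere near the things round the box.

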